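# Fit the slotted trimming chuck on the banding wheel

### The arm

A 7-joint arm with a two-finger parallel gripper is mounted at the origin on the work surface. World frame = base frame: x ahead of the robot, y to its left, z up, the work surface at z = 0. Lengths are in m, angles in degrees, forces in N, time in s.
With the tool pointing down it reaches from about 0.4 to 0.875 m from the base axis. Payload 6.5 kg.
Tool frame: the origin (TCP) lies midway between the tips of the shut fingers; the grasp point (between the pads) lies behind it (manip.grasp_offset is the z of the grasp point in the tool frame, in m); z points along the fingers, y is the line along which they close (so a half turn about z gives the same grasp; the last joint's range is limited). The gripper opens to 88 mm and grips with 3 to 60 N. Pads are 18 mm wide; open, the fingers measure 123 mm over their backs; the gripper's body (75 mm by 187 mm) begins 45 mm behind the grasp point.
Start: joints at [65.248, 30.733, -0.252, 88.115, 0.149, 61.152, -4.079], TCP at [0.232, -0.607, 0.239] pointing down, gripper open.
Joint ranges: [-154.64, 154.64], [-21.42, 123.67], [-72.66, 72.17], [13.99, 137.28], [-74.86, 254.86], [10.95, 109.41], [-158.01, 158.01]. Speed limits (degrees/s): [136.94, 136.94, 180, 180, 180, 180, 180].

### API

Orientations are given as a 3x3 rotation matrix whose columns are the frame's x, y, z axes.
In Python, from cell import manip gives the robot as it stands.
- The arm moves only by the tool servo_tool, never from a script. Its argument "deltas" is text: rows parted by semicolons, each of 4 numbers parted by spaces: the shift along the tool's x, y, z scaled (see below), then the turn about the tool's z scaled (see below). In form: tx ty tz twist; .... A call has 1 to 12 rows; each row shifts and turns the commanded pose from where the row before left it, along the tool's axes as they then stand; what a row does not reach is not made up. The controller multiplies each number of a shift by 1 m and each number of a turn by pi rad. A row lasts 1/8 s, in which the tool goes at most 62.5 mm and 10.7 degrees, less where a joint would pass 70% of its speed; a pose out of reach is approached as far as the arm can. A call with a number of a shift or a turn outside -1 to 1 is refused whole. A call with a gripper value outside its range is refused whole. "grip" is the opening, from -1 (shut) to 1 (fully open), so that 0 is half open, set as the call begins (left out, the last holds). The fingers move at their own pace and stop on an object; "newtons" is the grip in N (left out, the last holds). Time passes only in rows, so rows that do not move let the fingers close. It gives the time, the measured TCP pose, the force, the opening and the grip force at its end, in the units of the state.
- manip.sense(): the state, without advancing time (a new reading comes with each control period).
- manip.get_image(name): name is "side" or "top" or "wrist"; returns (picture, depth): 480x640x3 uint8, red, green, blue; 480x640 float32, m along the optical axis (not along the pixel's ray), 0 where there is no reading.
- manip.camera_params(name): a dict with "camera_matrix" (3x3 intrinsics, pixels), "dist" ([k1, k2, p1, p2, k3] as OpenCV has them; the pictures are not rectified), "R" (3x3) and "t" (3): a world point X has camera coordinates R X + t; the wrist camera has in their place "T_tool_cam" (4x4, takes a point from camera to tool coordinates, whose origin is the TCP and whose axes are the flange's). Camera axes: x right, y down, z forward; pixel columns grow to the right and rows downward; lengths in m; the calibration is good to about 2 mm. A picture is of the moment at which its call begins: read the wrist's pose just before it. camera_params takes no time and is no camera call.
- manip.close_job(): hands the job in; it is judged then, once.
The state is a dict: "time_s": time; "joints": joint angles; "joint_velocities": joint speeds; "joint_efforts": joint torques, N m; "tool_pos": TCP position; "tool_rot": TCP orientation; "force": force on the tool from outside, world axes, zero at the start; "torque": the same for the moment, N m; "width": opening from 0.0 (shut) to 1.0 (fully open); "gripper_force": force on a finger pad.
Only numpy, scipy, OpenCV 4.12 (cv2) and the standard library are available. Lean on these libraries where they do the work, as an engineer would, in place of code of your own. Each camera call takes 0.05 s, during which the arm holds its last target. There are 200 camera calls.

### The job

Fit the slotted trimming chuck onto the banding wheel: line its slot up with the key on the wheel's post and lower it, still held, fully home onto the wheel's plate, then let go so that it stands there by itself. Leave the two other chucks standing where they are.

Things in the scene. Friction and masses are not known exactly. Their poses are not given: they have to be found in the camera images.
- slotted_chuck: The only slotted chuck: upright clay tube open at both ends, outside diameter 52, bore 40, height 75 mm, 0.15 kg, loose. One slot, 20 mm wide, cuts the wall over its whole height. Origin: on its axis, at its underside; z up, x out through the middle of the slot. Grip it from above across its outside, along its y axis (clear of the slot).
- wheel: Locked banding wheel (does not turn): aluminium plate, diameter 170 mm, top 90 mm above the table. On it a central steel post, diameter 31, 36 mm high, tapered top; an upright key, 8 mm thick, 28 high, juts from it to 33 mm off the axis. Origin: post's axis at table height; z up, x along the key. Seated: chuck's x along this x (about 10 degrees play), its origin 90 mm above this one.
- plain_chuck: A chuck like the slotted one (52 mm in diameter, 40 mm bore, 75 mm tall, same clay) but with no slot; it cannot go on the wheel and stays where it stands. Origin: on its axis at its underside.
- cone_chuck: A solid, slightly tapered chuck of the same clay, 66 mm in diameter at the foot, about 50 mm at the top, 95 mm tall; stays where it stands. Origin: on its axis at its underside.
There are look-alikes about, which are no part of the job. What is shaped like the slotted_chuck but green or purple is not meant.

How it is judged:
By the outcome, as a careful person would: the job done as asked, in the order asked, and still so for the second after the job is handed in, with the robot touching nothing.
It also fails if it takes over 35 s, if anything falls off the work surface, if the arm or the gripper's body presses on something with over 40 N, if the wrist force passes 120 N, or if a joint passes its speed limit or range.

## Working session

There is one attempt and no reset: what is moved stays moved. The work goes in short steps, Python scripts to look and compute and a tool call to move; the robot and the scene stay as the last step left them, time stands still between calls to the robot, and variables do not carry over. Pictures are saved under pics/ and viewed, at most 10 in all, crops included, and the job is handed in when it is done.

Besides the shell and the picture viewer there is one more tool, called after "Emit:" as name(argument=value, ...) on one line, values as JSON. servo_tool: Moves the arm, as the interface text tells. Its arguments: {"type":"object","properties":{"deltas":{"type":"string"},"grip":{"type":"number"},"newtons":{"type":"number"}},"required":["deltas"]}

```bash
mkdir -p pics; cat > h.py <<'E'
import numpy as np, cv2
from cell import manip
def cam(n):
    s=manip.sense(); im,d=manip.get_image(n); p=manip.camera_params(n)
    K=np.array(p["camera_matrix"],float); D=np.array(p["dist"],float)
    if "R" in p: R=np.array(p["R"]);t=np.array(p["t"])
    else:
        T=np.eye(4);T[:3,:3]=s["tool_rot"];T[:3,3]=s["tool_pos"]
        M=np.linalg.inv(T@np.array(p["T_tool_cam"]));R=M[:3,:3];t=M[:3,3]
    return im,d,K,D,R,t.reshape(3)
def cloud(c):
    im,d,K,D,R,t=c
    v,u=np.mgrid[:480,:640]
    n=cv2.undistortPoints(np.stack([u,v],-1).reshape(-1,1,2).astype(np.float64),K,D).reshape(480,640,2)
    P=np.dstack([n*d[...,None],d])
    return (P-t)@R
def save(im,n): cv2.imwrite("pics/"+n+".png",im[...,::-1])
E
python3 - <<'E'
from h import *
print(manip.sense(),manip.grasp_offset)
for n in("top","side"):
    c=cam(n);save(c[0],n+"0");np.savez(n+"0.npz",im=c[0],P=cloud(c),d=c[1]);print(n,c[4],c[5], -c[4].T@c[5])
E
```

```text
{'time_s': 0.0, 'joints': array([65.24896282, 30.77610705, -0.25287041, 88.16696061,  0.15014475,
       61.15115743, -4.07825445]), 'joint_velocities': array([ 0.05345918,  0.02627004, -0.00365423, -0.09853263, -0.03563528,
       -0.09427186,  0.11710819]), 'joint_efforts': array([ 4.11950145e-05, -5.70978069e+01,  9.90932174e-01, -2.51601756e+01,
       -5.62489894e-02,  1.80554087e-02,  1.73566295e-04]), 'tool_pos': array([ 0.23225532, -0.60647269,  0.23788047]), 'tool_rot': array([[ 9.33813465e-01,  3.57759537e-01, -7.25334757e-04],
       [ 3.57760240e-01, -9.33812320e-01,  1.47000944e-03],
       [-1.51416637e-04, -1.63221054e-03, -9.99998656e-01]]), 'force': array([0.49944322, 0.01120094, 0.53830804]), 'torque': array([-0.03698253, -0.02531426, -0.02569122]), 'gripper_force': 0.0, 'width': 1.0023096621571894} -0.0187
top [[-0.04196688 -0.99910035 -0.00610521]
 [-0.97689794  0.04231431 -0.20947532]
 [ 0.2095452  -0.00282686 -0.97779487]] [-4.10749589e-04  5.06138364e-01  6.93476103e-01] [ 0.3491137  -0.01986692  0.78409837]
side [[-0.76489104 -0.6440286  -0.01299495]
 [-0.44747489  0.54574603 -0.70846841]
 [ 0.46336586 -0.53608622 -0.70562287]] [0.35915044 0.2638475  0.56564756] [0.13067432 0.39054529 0.59072862]
```

View pics/top0.png

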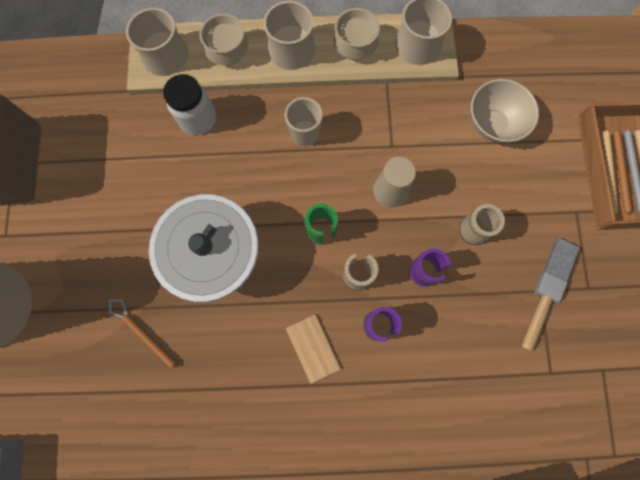

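View pics/side0.png

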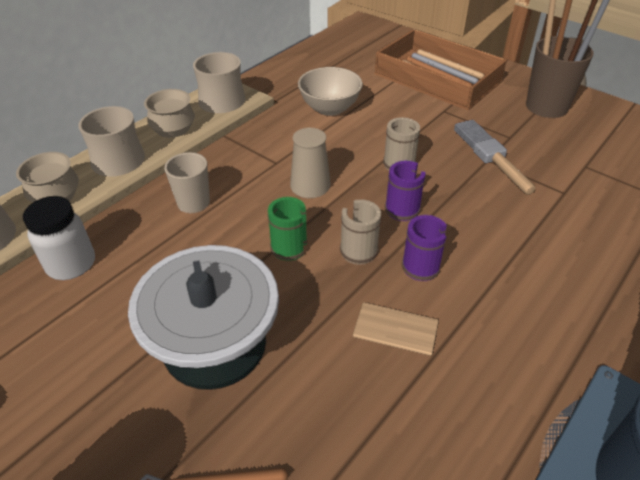

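The top view shows these possible slotted chucks:
- clay ring with a gap at (361,271)
- clay plain chuck at (485,222)
- clay cup at (304,120)
- green slotted ring at (321,223)
- purple slotted rings at (430,267) and (383,324)

The cone is at (395,182), and the wheel is at (203,247) with its key pointing up-right. By the description I choose the clay ring at (361,271), which is (360,230) in the side view. Next I'll check it in a close crop and measure it.

```bash
python3 - <<'E'
from h import *
Z=np.load("top0.npz");im=Z["im"];P=Z["P"]
print("table z",np.median(P[380:420,250:450,2]))
def ring(u0,u1,v0,v1,zl,zh,name):
    S=np.zeros((480,640),bool);S[v0:v1,u0:u1]=1
    S&=(P[...,2]>zl)&(P[...,2]<zh)
    q=P[S];(cx,cy),r=cv2.minEnclosingCircle(q[:,:2].astype(np.float32))
    print(name,len(q),np.round([cx,cy,r],4),"z",np.median(q[:,2]))
    return q,np.array([cx,cy])
q,c=ring(335,390,240,300,.066,.085,"slot")
a=np.degrees(np.arctan2(q[:,1]-c[1],q[:,0]-c[0]));h=np.histogram(a,36,(-180,180))[0];print(h)
ring(455,515,195,250,.066,.085,"plain")
ring(370,420,150,215,.088,.1,"cone")
ring(300,345,195,250,.066,.085,"green")
ring(405,455,240,295,.066,.085,"purple")
q,c=ring(140,265,185,310,.082,.098,"plate")
q,c=ring(180,230,215,265,.108,.123,"key+post")
q2,c2=ring(180,230,215,265,.1215,.135,"posttop")
k=cv2.resize(np.hstack([im[230:310,320:400],im[190:270,440:520]]),None,fx=4.9,fy=4.9,interpolation=cv2.INTER_CUBIC)
k2=cv2.resize(im[205:285,160:240],(392,392),interpolation=cv2.INTER_CUBIC)
cv2.imwrite("pics/crop.png",k[...,::-1]);cv2.imwrite("pics/wheel.png",k2[...,::-1])
E
```

```text
table z -0.00043486127128762944
slot 358 [ 0.4495 -0.0793  0.0267] z 0.07456260346664702
[ 8 12 12 10 10 11 10 10 13 11 12 12 13 13 12  2  0  0  0  5 10 10 12 10
  9 10 11 11 11 12 11 14 12 13 13 13]
plain 457 [ 0.5191 -0.288   0.0272] z 0.07418119967801429
cone 771 [ 0.5994 -0.1483  0.0259] z 0.09482952155959284
green 358 [ 0.5316 -0.0202  0.0266] z 0.07446566770707093
purple 390 [ 0.4501 -0.1936  0.0271] z 0.07429858840928863
plate 8732 [0.4925 0.1625 0.0856] z 0.09014553285768796
key+post 266 [0.4991 0.1564 0.0243] z 0.11809440795402806
posttop 220 [0.4919 0.1621 0.0134] z 0.12524192285793487
```

View pics/crop.png

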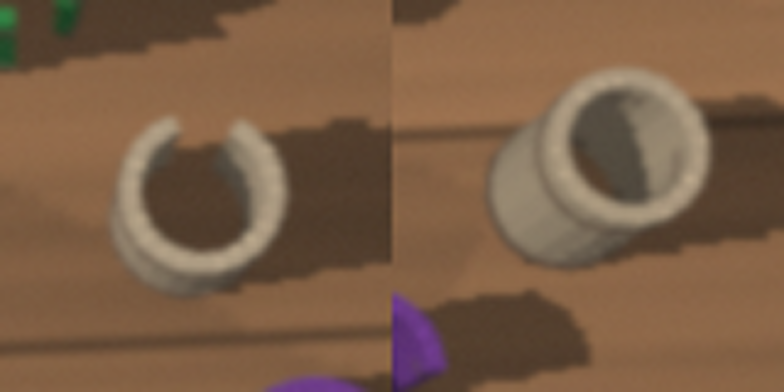

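View pics/wheel.png

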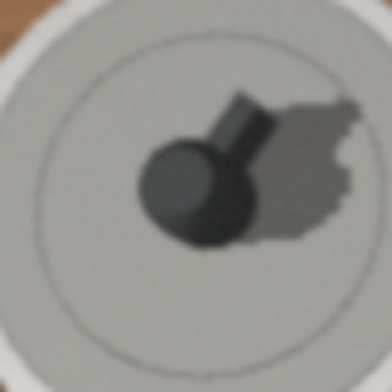

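The left crop shows the clay ring with its gap at the top, around crop pixel (205,130), so this is the slotted chuck. The right crop is a closed ring, the plain chuck. The wheel crop shows the key running from the post up and to the right, to about (250,105). Next I'll get precise angles.

```bash
cat >> h.py <<'E'
def circ(q):
    A=np.c_[2*q[:,:2],np.ones(len(q))];s=np.linalg.lstsq(A,(q[:,:2]**2).sum(1),rcond=None)[0]
    return s[:2],np.sqrt(s[2]+s[:2]@s[:2])
def slot(q):
    c,r=circ(q);a=np.sort(np.degrees(np.arctan2(q[:,1]-c[1],q[:,0]-c[0])))
    g=np.diff(np.r_[a,a[0]+360]);i=g.argmax();return c,r,a[i]+g[i]/2,g[i]
E
python3 - <<'E'
from h import *
for n,b in(("top",(335,390,240,300)),("side",(335,390,190,270))):
    P=np.load(n+"0.npz")["P"];S=np.zeros((480,640),bool);S[b[2]:b[3],b[0]:b[1]]=1
    q=P[S&(P[...,2]>.0715)&(P[...,2]<.08)];print(n,slot(q),len(q))
for n in("top","side"):
    P=np.load(n+"0.npz")["P"];R=np.hypot(P[...,0]-.492,P[...,1]-.1623)
    q=P[(R<.085)&(abs(P[...,2]-.09)<.004)];print(n,"plate",cv2.minEnclosingCircle(q[:,:2].astype(np.float32)),len(q))
    q=P[(R<.04)&(P[...,2]>.113)&(P[...,2]<.121)&(R>.019)];print("key",q.mean(0),len(q),np.degrees(np.arctan2(q[:,1].mean()-.1623,q[:,0].mean()-.492)))
    q=P[(R<.03)&(P[...,2]>.1245)&(P[...,2]<.13)];print("top",cv2.minEnclosingCircle(q[:,:2].astype(np.float32)),q.mean(0),len(q))
E
```

```text
top (array([ 0.44946084, -0.07940402]), np.float64(0.02329425831866465), np.float64(-5.462315830886752), np.float64(47.59484983491064)) 327
side (array([ 0.45083826, -0.07883078]), np.float64(0.023273240426302407), np.float64(-7.090730455800056), np.float64(42.34331368772335)) 378
top plate ((0.49195170402526855, 0.16235394775867462), 0.0850701555609703) 8606
key [0.513583   0.1475143  0.11746829] 60 -34.413576013183615
top ((0.4916783571243286, 0.16268272697925568), 0.011513464152812958) [0.49209683 0.16238808 0.1259863 ] 147
side plate ((0.49201783537864685, 0.1623525768518448), 0.08502519875764847) 12678
key [0.51487575 0.14814567 0.11829583] 73 -31.74707689408406
top ((0.4930834174156189, 0.16280442476272583), 0.011367905884981155) [0.49312612 0.16309732 0.12609853] 237
```

Emit:
servo_tool(deltas="0 0 0 0.05; 0 0 0 0.05; 0 0 0 0.05; 0.013 -0.045 0 0; 0.013 -0.045 0 0; 0.013 -0.045 0 0; 0.013 -0.045 0 0; 0.013 -0.045 0 0; 0.013 -0.045 0 0; 0.013 -0.045 0 0; 0.013 -0.045 0 0; 0.013 -0.045 0 0", grip=1)

```text
time_s: 1.6
tool_pos: [0.3916, -0.215, 0.2386]
tool_rot: [[0.994, -0.105, -0.0], [-0.105, -0.994, 0.0], [-0.0, -0.0, -1.0]]
force: [-0.0, 0.1, 0.3]
width: 1.002
gripper_force: 0.0
```

```bash
cat >> h.py <<'E'
def go(x,y,z,ang):
    s=manip.sense();R=np.array(s["tool_rot"]);d=np.array([x,y,z])-s["tool_pos"]
    a=np.degrees(np.arctan2(R[1,0],R[0,0]));w=(ang-a+180)%360-180
    b=np.radians(ang);Rn=np.array([[np.cos(b),np.sin(b),0],[np.sin(b),-np.cos(b),0],[0,0,-1]])
    print("t",s["time_s"],"pos",s["tool_pos"].round(4),"ang",a.round(2),"j",np.round(s["joints"],1),"F",np.round(s["force"],1),"w",s["width"])
    print("d now-axes",(R.T@d).round(4),"d after turn",(Rn.T@d).round(4),"twist",round(-w/180,4))
E
python3 -c "
from h import *
go(.450,-.079,.2,-6)"
```

```text
t 1.6 pos [ 0.3916 -0.215   0.2386] ang -6.04 j [ 27.4  11.   -4.9 117.3   1.2  51.7 -74.3] F [-0.   0.1  0.3] w 1.0020424668296883
d now-axes [ 0.0437 -0.1414  0.0386] d after turn [ 0.0438 -0.1414  0.0386] twist -0.0002
```

Emit:
servo_tool(deltas="0.011 -0.036 0 0; 0.011 -0.036 0 0; 0.011 -0.036 0 0; 0.011 -0.033 0 0; 0 0 0 -0.055; 0 0 0 -0.055; 0 0 0 -0.055; 0 0 0 -0.055; 0 0 0 -0.055; 0 0 0 -0.055; 0 0 0 -0.055; 0 0 0 -0.055")

```text
time_s: 3.1
tool_pos: [0.4497, -0.0809, 0.2384]
tool_rot: [[0.284, 0.959, -0.001], [0.959, -0.284, 0.0], [-0.0, -0.001, -1.0]]
force: [-0.7, 0.2, -0.4]
width: 1.0
gripper_force: 0.0
```

Emit:
servo_tool(deltas="0 0 0 -0.056; 0 0 0 -0.056; 0 0 0 -0.056; 0 0 0 -0.056; 0 0 0 -0.056; 0 0 0 -0.056; 0 0 0 -0.056; 0 0 0 -0.056; 0 0 0 -0.056; 0 0 0 -0.056; 0 0 0 0")

```text
time_s: 4.47
tool_pos: [0.4498, -0.081, 0.2385]
tool_rot: [[-0.994, 0.107, -0.001], [0.107, 0.994, 0.0], [0.001, 0.0, -1.0]]
force: [0.9, 0.0, 0.8]
width: 1.001
gripper_force: 0.0
```

```bash
python3 - <<'E'
from h import *
c=cam("wrist");save(c[0],"w1");P=cloud(c)
q=P[(abs(P[...,2]-.0745)<.003)&(np.hypot(P[...,0]-.45,P[...,1]+.079)<.032)]
if len(q)>20: print("slot",slot(q),len(q))
go(.450,-.079,.1,174)
E
```

```text
slot (array([ 0.44867432, -0.08135703]), np.float64(0.023165116201444222), np.float64(-5.273137219108438), np.float64(44.46164333352888)) 976
t 4.525 pos [ 0.4498 -0.081   0.2385] ang 173.74 j [ 38.1  15.8 -38.7 114.4  12.2  53.8  76.9] F [ 0.6 -0.1  0.2] w 0.9950720959423635
d now-axes [0.     0.002  0.1385] d after turn [1.000e-04 2.000e-03 1.385e-01] twist -0.0015
```

View pics/w1.png

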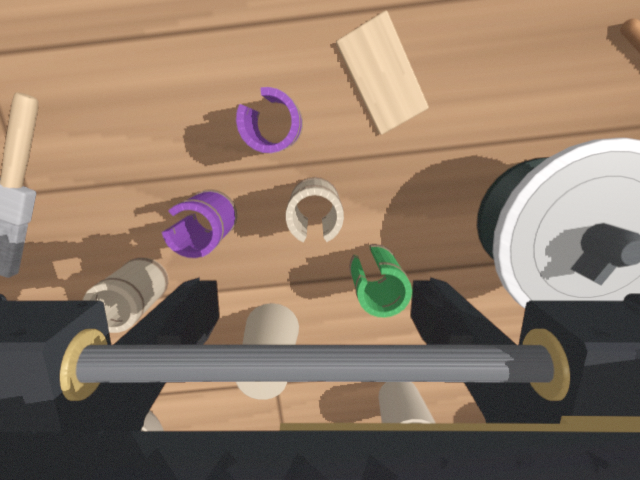

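The wrist view shows the clay chuck at (315,210) with its slot facing down to (315,240). It sits midway between the fingers and the way down is clear. Descending now.

Emit:
servo_tool(deltas="0 0 0.04 0; 0 0 0.04 0; 0 0 0.04 0; 0 0 0.04 0; 0 0 0.025 0; 0 0 0.015 0; 0 0 0 0")

```text
time_s: 5.4
tool_pos: [0.4497, -0.0808, 0.0383]
tool_rot: [[-0.994, 0.106, -0.001], [0.106, 0.994, -0.0], [0.001, -0.0, -1.0]]
force: [-0.1, -0.1, 1.0]
width: 1.0
gripper_force: 0.0
```

```bash
python3 - <<'E'
from h import *
go(.449,-.080,.037,174)
E
```

```text
t 5.4 pos [ 0.4497 -0.0808  0.0383] ang 173.9 j [ 26.1  35.3 -26.4 121.9  31.4  29.5  59.9] F [-0.1 -0.1  1. ] w 1.0001316961625641
d now-axes [0.0008 0.0007 0.0013] d after turn [0.0008 0.0007 0.0013] twist -0.0006
```

Closing at 25 N, about 52/88 of full opening.

Emit:
servo_tool(deltas="0 0 0 0; 0 0 0 0; 0 0 0 0; 0 0 0 0; 0 0 0 0; 0 0 0 0; 0 0 0 0; 0 0 0 0", grip=-1, newtons=25)

```text
time_s: 6.4
tool_pos: [0.4503, -0.0811, 0.039]
tool_rot: [[-0.994, 0.105, 0.0], [0.105, 0.994, -0.0], [-0.0, -0.0, -1.0]]
force: [0.0, -0.3, 6.0]
width: 0.585
gripper_force: 25.0
```

Emit:
servo_tool(deltas="0 0 -0.03 0; 0 0 -0.04 0; 0 0 -0.04 0; 0 0 -0.04 0; 0 0 -0.025 0; 0 0 0 0")

```text
time_s: 7.15
tool_pos: [0.4509, -0.0812, 0.2147]
tool_rot: [[-0.994, 0.106, 0.003], [0.106, 0.994, -0.001], [-0.003, -0.001, -1.0]]
force: [-0.7, 0.3, -2.2]
width: 0.585
gripper_force: 25.0
```

```bash
python3 - <<'E'
from h import *
for n in("top","side"):
    c=cam(n);save(c[0],n+"1");P=cloud(c)
    s=manip.sense();p=s["tool_pos"]
    S=(np.hypot(P[...,0]-p[0],P[...,1]-p[1])<.035)&(P[...,2]<p[2]+.03)&(P[...,2]>.1)
    print(n,S.sum(),np.percentile(P[S][:,2],[1,50,99]))
c=cam("wrist");save(c[0],"w2");P=cloud(c)
S=(np.hypot(P[...,0]-p[0],P[...,1]-p[1])<.04)&(P[...,2]>.1)
q=P[S];print("wrist",len(q),np.histogram(q[:,2],10))
go(.492,.1625,.213,147)
E
```

```text
top 217 [0.17847365 0.20449868 0.24289837]
side 2203 [0.17455263 0.2124563  0.24225687]
wrist 56310 (array([  944,  1247,  1980,  3144,  3663,  6530,  1306,  2816, 14657,
       20023]), array([0.17263944, 0.18737099, 0.20210255, 0.2168341 , 0.23156566,
       0.24629722, 0.26102877, 0.27576033, 0.29049188, 0.30522344,
       0.31995499]))
t 7.3 pos [ 0.449  -0.081   0.2123] ang 173.96 j [ 37.9  18.3 -39.1 116.   14.8  50.7  74.7] F [-0.9  0.4 -1.2] w 0.5856754660952264
d now-axes [-0.0171  0.2466 -0.0007] d after turn [ 0.0965  0.2276 -0.0007] twist 0.1498
```

View pics/w2.png

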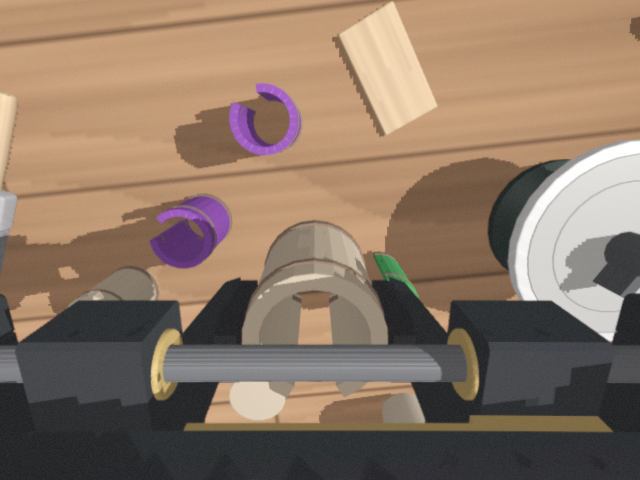

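The wrist view shows the chuck held upright between the pads, centred near (315,300), with its slot facing down at (317,350). Its underside is about 37 mm below the TCP. Now turning and moving it over the wheel.

Emit:
servo_tool(deltas="0 0 0 0.05; 0 0 0 0.05; 0 0 0 0.05; 0.014 0.033 0 0; 0.014 0.033 0 0; 0.014 0.033 0 0; 0.014 0.033 0 0; 0.014 0.033 0 0; 0.014 0.033 0 0; 0.012 0.03 0 0; 0 0 0 0")

```text
time_s: 8.68
tool_pos: [0.4929, 0.1654, 0.2122]
tool_rot: [[-0.841, 0.541, -0.002], [0.541, 0.841, 0.001], [0.003, -0.0, -1.0]]
force: [0.0, -1.5, -2.2]
width: 0.588
gripper_force: 25.0
```

```bash
python3 - <<'E'
from h import *
a,b=cam("top"),cam("side");save(np.hstack([a[0][150:350,100:350],b[0][150:350,80:330]]),"place")
for c in(a,b):
    P=cloud(c);p=manip.sense()["tool_pos"]
    q=P[(np.hypot(P[...,0]-p[0],P[...,1]-p[1])<.035)&(P[...,2]<p[2]-.015)&(P[...,2]>.15)];print(len(q),circ(q), q[:,2].min())
cv2.imwrite("pics/place.png",cv2.resize(cv2.imread("pics/place.png"),(800,320),interpolation=cv2.INTER_CUBIC))
go(.492,.1625,.128,147)
E
```

```text
Traceback (most recent call last):
ValueError: zero-size array to reduction operation minimum which has no identity
```

View pics/place.png

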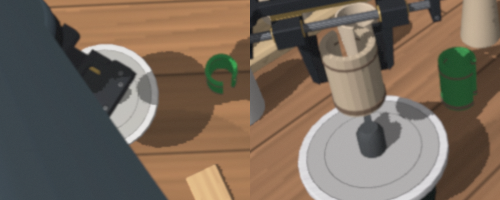

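The top camera is blocked by the arm. The side view shows the chuck hanging upright just above the post and key, with its slot on the key side. I'll measure its axis from the side camera.

```bash
python3 - <<'E'
from h import *
c=cam("side");P=cloud(c);p=manip.sense()["tool_pos"]
R=np.hypot(P[...,0]-p[0],P[...,1]-p[1])
for lo,hi in((.176,.19),(.19,.205)):
    q=P[(R<.035)&(R>.02)&(P[...,2]<hi)&(P[...,2]>lo)]
    print(len(q),circ(q))
q=P[(R<.035)&(P[...,2]>.15)&(P[...,2]<.2)];print("bottom",np.percentile(q[:,2],.5))
go(.4922,.1625,.128,147)
E
```

```text
567 (array([0.49392293, 0.16257206]), np.float64(0.02662486331498686))
552 (array([0.49398898, 0.16241559]), np.float64(0.026255433792371767))
bottom 0.17353179679144734
t 8.825 pos [0.4932 0.1613 0.2125] ang 146.93 j [  6.4  24.3 -37.1 107.6  17.9  54.1  18. ] F [-0.9 -0.3 -1.7] w 0.5878027949711747
d now-axes [0.0014 0.0006 0.0845] d after turn [0.0015 0.0004 0.0845] twist -0.0004
```

Emit:
servo_tool(deltas="0.001 0 0.02 0; 0 0 0.015 0; 0 0 0.01 0; 0 0 0.01 0; 0 0 0.01 0; 0 0 0.008 0; 0 0 0 0")

```text
time_s: 9.7
tool_pos: [0.4927, 0.1629, 0.1401]
tool_rot: [[-0.838, 0.545, -0.001], [0.545, 0.838, -0.0], [0.001, -0.001, -1.0]]
force: [0.5, -0.1, -2.4]
width: 0.586
gripper_force: 25.0
```

Emit:
servo_tool(deltas="0 0 0.004 0; 0 0 0.002 0; 0 0 0 0")

```text
time_s: 10.07
tool_pos: [0.493, 0.163, 0.1347]
tool_rot: [[-0.838, 0.545, -0.0], [0.545, 0.838, -0.0], [-0.0, -0.0, -1.0]]
force: [-0.4, -0.0, -2.2]
width: 0.589
gripper_force: 25.0
```

Emit:
servo_tool(deltas="0 0 0.002 0; 0 0 0.002 0; 0 0 0.001 0; 0 0 0 0; 0 0 0.001 0; 0 0 0 0")

```text
time_s: 10.82
tool_pos: [0.4932, 0.1631, 0.129]
tool_rot: [[-0.838, 0.545, 0.0], [0.545, 0.838, -0.0], [-0.0, -0.0, -1.0]]
force: [-1.3, -0.9, 3.5]
width: 0.586
gripper_force: 25.0
```

Emit:
servo_tool(deltas="0 0 0.0005 0; 0 0 0 0; 0 0 0.0005 0; 0 0 0 0")

```text
time_s: 11.32
tool_pos: [0.4932, 0.1631, 0.129]
tool_rot: [[-0.838, 0.545, 0.001], [0.545, 0.838, -0.001], [-0.001, -0.0, -1.0]]
force: [-4.5, -2.7, 15.0]
width: 0.586
gripper_force: 25.0
```

```bash
python3 - <<'E'
from h import *
c=cam("side");P=cloud(c);save(cv2.resize(c[0][180:420,80:330],None,fx=2.4,fy=2.4),"seat")
R=np.hypot(P[...,0]-.493,P[...,1]-.163)
q=P[(R<.032)&(P[...,2]>.14)&(P[...,2]<.18)];print("top edge",np.percentile(q[:,2],[50,90,98,99.5]))
go(.493,.163,.128,147)
E
```

```text
top edge [0.15819956 0.16641867 0.17394403 0.17485396]
t 11.375 pos [0.4932 0.1631 0.129 ] ang 146.96 j [  2.8  31.1 -33.4 111.2  24.   44.6  12.8] F [-4.7 -1.6 14.1] w 0.579455403349285
d now-axes [ 0.0002 -0.0002  0.001 ] d after turn [ 0.0002 -0.0002  0.001 ] twist -0.0002
```

View pics/seat.png

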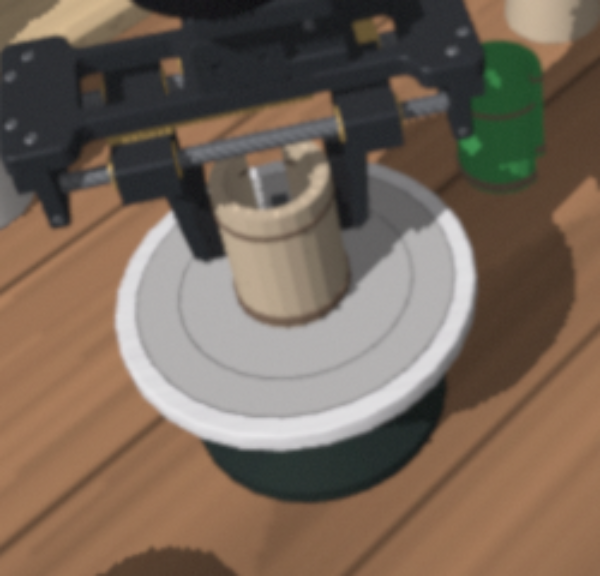

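The side view shows the chuck's foot flat on the plate at (290,315), inside the groove ring. The wrist carries about 15 N, so it has hit bottom. I'll ease the press, let go and go up.

Emit:
servo_tool(deltas="0 0 -0.001 0; 0 0 0 0")

```text
time_s: 11.62
tool_pos: [0.4932, 0.1631, 0.1291]
tool_rot: [[-0.838, 0.545, 0.0], [0.545, 0.838, -0.0], [-0.0, 0.0, -1.0]]
force: [-2.6, -1.1, 5.8]
width: 0.579
gripper_force: 25.0
```

Emit:
servo_tool(deltas="0 0 0 0; 0 0 0 0; 0 0 0 0; 0 0 0 0; 0 0 0 0; 0 0 0 0", grip=1)

```text
time_s: 12.38
tool_pos: [0.493, 0.163, 0.1287]
tool_rot: [[-0.838, 0.545, -0.0], [0.545, 0.838, -0.0], [0.0, -0.0, -1.0]]
force: [-0.5, 0.7, 0.8]
width: 1.001
gripper_force: 0.0
```

Emit:
servo_tool(deltas="0 0 -0.01 0; 0 0 -0.02 0; 0 0 -0.03 0; 0 0 -0.03 0; 0 0 -0.03 0; 0 0 0 0; 0 0 0 0")

```text
time_s: 13.25
tool_pos: [0.4927, 0.1628, 0.2484]
tool_rot: [[-0.838, 0.545, -0.0], [0.545, 0.838, -0.0], [0.0, -0.001, -1.0]]
force: [-0.1, 0.0, -0.2]
width: 1.003
gripper_force: 0.0
```

```bash
python3 - <<'E'
from h import *
a,b=cam("wrist"),cam("side");im=np.hstack([a[0],b[0]]);save(cv2.resize(im,(800,300),interpolation=cv2.INTER_AREA),"end")
for c in (a,b):
    P=cloud(c);R=np.hypot(P[...,0]-.493,P[...,1]-.163)
    q=P[(R<.032)&(P[...,2]>.16)&(P[...,2]<.175)];print(len(q),np.percentile(q[:,2],[50,95]) if len(q) else 0,slot(q) if len(q)>9 else 0)
go(.493,.163,.248,147)
E
```

```text
1772 [0.16492796 0.16603651] (array([0.49141343, 0.16352736]), np.float64(0.023102326277005605), np.float64(-32.438218636091634), np.float64(44.715359960165664))
752 [0.16481165 0.16630107] (array([0.49279629, 0.16468445]), np.float64(0.023233445014911615), np.float64(-33.60268256871793), np.float64(41.00959959051595))
t 13.35 pos [0.4924 0.1627 0.2478] ang 146.96 j [  7.5  21.8 -38.4 105.6  15.7  58.1  19.7] F [0.8 0.2 0.1] w 0.9980559350589676
d now-axes [-0.0003  0.0006 -0.0002] d after turn [-0.0003  0.0006 -0.0002] twist -0.0002
```

View pics/end.png

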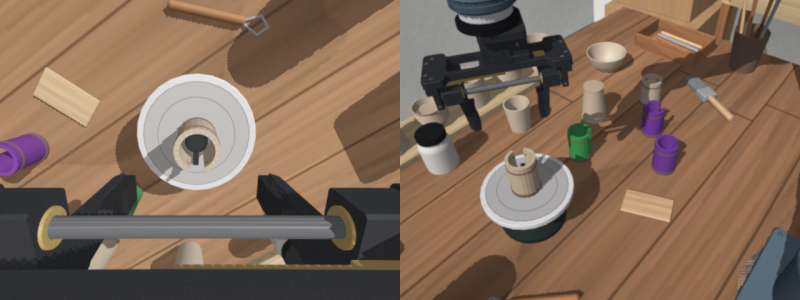

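The wrist half shows the post and key inside the chuck near (195,150), with the key in the slot. The side half shows the chuck upright on the plate at (523,172), and the plain and cone chucks where they were. Its rim is at 0.165 m, which is 90 + 75 mm, so it is fully home.

```bash
python3 -c "
from cell import manip
print(manip.close_job())"
```

```text
the job is handed in; nothing more can be done
None
```

The slotted chuck stands by itself, fully home on the wheel's plate with the key in its slot; the other two chucks were left where they stood, and the job was handed in at about 13.4 s.

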